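# Load the misting bay with seedling packs

## Task

Clear the two old terracotta pots out of the misting bay into the green crate and load every black seedling pack on the bench into the bay as one closed row along its far fence, long sides against the fence, starting tight in the corner on the side where the water tap is open (blue handle in line with its pipe): each pack square and flush to the fence and touching the next. When the row stands and the pots are in the crate, throw the red lever fully over, away from you, to start the mist, and leave the aloe and the bottle alone.

Things in the scene. Friction and masses are not known exactly. Their poses are not given: they have to be found in the camera images.
- bay: Fixed aluminium fence, open to the robot: far fence and two side stops, 12 mm thick, 30 mm tall. Origin on the bench at the middle of the far fence's inner face; x points away from the robot, y left along the fence. Inner faces: far fence x = 0, side stops y = +-190 mm, running 130 mm from the fence towards the robot. Its floor is the bench (flat grey mat).
- tap_open: Fixed brass ball valve behind one end of the far fence, about 140 mm to the left or right of the bay's middle, whose 85 mm blue handle lies in line with its grey pipe (along y): water is on at this side. Origin on the bench under the valve; 51 mm tall.
- tap_shut: The same valve behind the other end, its blue handle across the pipe (pointing along x, away from the robot): water is off at this side. Origin on the bench under the valve.
- pack_a: Loose black seedling pack (may be absent), a solid block 62 mm along its x, 76 mm along its y, 45 mm tall, about 150 g, four round brown coir plugs flush in its top. Origin at the centre of its underside, z up; a half turn makes no difference.
- pack_b: Loose black seedling pack (may be absent), a solid block 62 mm along its x, 76 mm along its y, 45 mm tall, about 150 g, four round brown coir plugs flush in its top. Origin at the centre of its underside, z up; a half turn makes no difference.
- pack_c: Loose black seedling pack (may be absent), a solid block 62 mm along its x, 76 mm along its y, 45 mm tall, about 150 g, four round brown coir plugs flush in its top. Origin at the centre of its underside, z up; a half turn makes no difference.
- pack_d: Loose black seedling pack (may be absent), a solid block 62 mm along its x, 76 mm along its y, 45 mm tall, about 150 g, four round brown coir plugs flush in its top. Origin at the centre of its underside, z up; a half turn makes no difference.
- old_pot_a: Loose empty terracotta pot standing in the bay, 55 mm tall, 60 mm across at the rim and narrower at its foot, about 120 g. Origin at the centre of its underside.
- old_pot_b: Loose empty terracotta pot standing in the bay, 55 mm tall, 60 mm across at the rim and narrower at its foot, about 120 g. Origin at the centre of its underside.
- crate_in (a point): Centre of the inner floor of the fixed green crate: open box 165 x 165 mm outside, 65 mm tall, walls 6 mm. x, y along its walls. It stands at the left or right edge of the work.
- mist (a joint): The red mist lever on its grey block: 0 = leaning towards the robot (off), about 1.0 = leaning fully away (on). It stays where it is left.
- mist_tip (a point): Tip of the red lever, 80 mm from its pivot. The point's x axis is fixed to the lever; its y axis is the axis about which the lever swings.
- mist_base: Fixed grey block of the mist lever; origin at the centre of its underside on the bench, x is the direction in which the lever is thrown on.
- aloe: Potted aloe, 84 mm across, 130 mm tall. A bystander: leave it alone.
- feed_bottle: White bottle with green cap, 60 mm across, 140 mm tall. A bystander: leave it alone.

How it is judged:
On the way, in this order (a step that is already met when the one before it is completed fails the run):
1. both old pots are in the crate and all packs stand in one closed row flush in the corner at the open tap, let go (x of pack_a in the frame of bay between -0.035 and -0.02 m and angle between the y axis of each of pack_a, pack_b, pack_c, pack_d and the y axis of bay, either way round below 0.07 rad and angle between each of pack_a, pack_b, pack_c, pack_d's own z axis and vertical below 0.06 rad and height (world z) of each of pack_a, pack_b, pack_c, pack_d below 0.006 m and (horizontal distance between pack_a and pack_b below 0.081 m or horizontal distance between pack_a and pack_c below 0.081 m or horizontal distance between pack_a and pack_d below 0.081 m) and x of pack_b in the frame of bay between -0.035 and -0.02 m and (horizontal distance between pack_b and pack_a below 0.081 m or horizontal distance between pack_b and pack_c below 0.081 m or horizontal distance between pack_b and pack_d below 0.081 m) and x of pack_c in the frame of bay between -0.035 and -0.02 m and (horizontal distance between pack_c and pack_a below 0.081 m or horizontal distance between pack_c and pack_b below 0.081 m or horizontal distance between pack_c and pack_d below 0.081 m) and x of pack_d in the frame of bay between -0.035 and -0.02 m and (horizontal distance between pack_d and pack_a below 0.081 m or horizontal distance between pack_d and pack_b below 0.081 m or horizontal distance between pack_d and pack_c below 0.081 m) and ((y of tap_open in the frame of bay above 0 m and y of any of pack_a, pack_b, pack_c, pack_d in the frame of bay above 0.147 m and y of each of pack_a, pack_b, pack_c, pack_d in the frame of bay above -0.088 m) or (y of tap_open in the frame of bay below 0 m and y of any of pack_a, pack_b, pack_c, pack_d in the frame of bay below -0.147 m and y of each of pack_a, pack_b, pack_c, pack_d in the frame of bay below 0.088 m)) and x of old_pot_a in the frame of crate_in between -0.075 and 0.075 m and y of old_pot_a in the frame of crate_in between -0.075 and 0.075 m and z of each of old_pot_a, old_pot_b in the frame of crate_in below 0.045 m and x of old_pot_b in the frame of crate_in between -0.075 and 0.075 m and y of old_pot_b in the frame of crate_in between -0.075 and 0.075 m and contact force between the fingers and pack_a below 0.3 N and contact force between the fingers and pack_b below 0.3 N and contact force between the fingers and pack_c below 0.3 N and contact force between the fingers and pack_d below 0.3 N and contact force between the fingers and old_pot_a below 0.3 N and contact force between the fingers and old_pot_b below 0.3 N), for 0.2 s.
2. the mist lever is thrown fully on (value of joint mist above 0.85 rad), for 0.2 s.
At the end, for the whole second after the job is handed in: Every present pack stands upright on the bench, within 4 mm of the far fence, square to it within 0.07 rad, less than 5 mm from its neighbour, the first within 5 mm of the side stop on the open tap's side; both old pots lie in the crate; the mist lever is at 0.85 or more; all at rest (x of pack_a in the frame of bay between -0.035 and -0.02 m and angle between the y axis of each of pack_a, pack_b, pack_c, pack_d and the y axis of bay, either way round below 0.07 rad and angle between each of pack_a, pack_b, pack_c, pack_d's own z axis and vertical below 0.06 rad and height (world z) of each of pack_a, pack_b, pack_c, pack_d below 0.006 m and (horizontal distance between pack_a and pack_b below 0.081 m or horizontal distance between pack_a and pack_c below 0.081 m or horizontal distance between pack_a and pack_d below 0.081 m) and x of pack_b in the frame of bay between -0.035 and -0.02 m and (horizontal distance between pack_b and pack_a below 0.081 m or horizontal distance between pack_b and pack_c below 0.081 m or horizontal distance between pack_b and pack_d below 0.081 m) and x of pack_c in the frame of bay between -0.035 and -0.02 m and (horizontal distance between pack_c and pack_a below 0.081 m or horizontal distance between pack_c and pack_b below 0.081 m or horizontal distance between pack_c and pack_d below 0.081 m) and x of pack_d in the frame of bay between -0.035 and -0.02 m and (horizontal distance between pack_d and pack_a below 0.081 m or horizontal distance between pack_d and pack_b below 0.081 m or horizontal distance between pack_d and pack_c below 0.081 m) and ((y of tap_open in the frame of bay above 0 m and y of any of pack_a, pack_b, pack_c, pack_d in the frame of bay above 0.147 m and y of each of pack_a, pack_b, pack_c, pack_d in the frame of bay above -0.088 m) or (y of tap_open in the frame of bay below 0 m and y of any of pack_a, pack_b, pack_c, pack_d in the frame of bay below -0.147 m and y of each of pack_a, pack_b, pack_c, pack_d in the frame of bay below 0.088 m)) and x of old_pot_a in the frame of crate_in between -0.075 and 0.075 m and y of old_pot_a in the frame of crate_in between -0.075 and 0.075 m and z of each of old_pot_a, old_pot_b in the frame of crate_in below 0.045 m and x of old_pot_b in the frame of crate_in between -0.075 and 0.075 m and y of old_pot_b in the frame of crate_in between -0.075 and 0.075 m and linear speed of each of pack_a, pack_b, pack_c, pack_d, old_pot_a, old_pot_b below 0.02 m/s and value of joint mist above 0.85 rad); the robot touches nothing.
It fails at once if the aloe is moved more than 25 mm (distance of aloe from where it was at the start of the episode above 0.025 m).
It fails at once if the bottle is moved more than 25 mm (distance of feed_bottle from where it was at the start of the episode above 0.025 m).
Of pack_a, pack_b, pack_c, pack_d only 2 to 4 are there at a start; the rules pass over those that are not, and their reading is None.
At some moment in a run one of pack_a, pack_b, pack_c, pack_d may be knocked a few centimetres aside while the robot is not near it.
Once in a run the grip may slacken for a moment while it holds something.
It also fails if it takes over 210 s, if anything falls off the work surface, if the arm or the gripper's body presses on something with over 40 N, if the wrist force passes 120 N, or if a joint passes its speed limit or range.

## Robot

A 7-joint arm with a two-finger parallel gripper is mounted at the origin on the work surface. World frame = base frame: x ahead of the robot, y to its left, z up, the work surface at z = 0. Lengths are in m, angles in rad, forces in N, time in s.
With the tool pointing down it reaches from about 0.425 to 0.925 m from the base axis. Payload 6.8 kg.
Tool frame: the origin (TCP) lies between the finger pads; the fingertips stand r.tcp_to_tips ahead of it and the grasp point (between the pads) is the TCP (r.tcp_to_tips is the distance from the TCP to the fingertips, in m); z points along the fingers, y is the line along which they close (so a half turn about z gives the same grasp; the last joint's range is limited). The gripper opens to 85 mm and grips with 20 to 120 N. Pads are 22 mm wide; open, the fingers measure 114 mm over their backs; the gripper's body (76 mm by 85 mm) begins 54 mm behind the grasp point. The pads swing forward as they close: fully open they stand 13 mm farther back than shut.
Start: joints at [-1.292, 0.477, 0.022, 1.555, -0.011, 1.109, -0.083], TCP at [0.255, 0.625, 0.25] pointing down, gripper open.
Joint ranges: [-2.96, 2.96], [-0.34, 2.1], [-1.41, 1.46], [0.24, 2.44], [-1.37, 4.51], [0.17, 1.92], [-2.96, 2.96]. Speed limits (rad/s): [2.39, 2.39, 3.14, 3.14, 3.14, 3.14, 3.14].

## Interface

Orientations are given as a rotation vector (axis times angle).
In Python, from bench import r gives the robot as it stands.
- The arm moves only by the tool servo_tool, never from a script. Its argument "commands" is a list of rows, each a list of 2 entries, a list of its own where there are three numbers: the shift along the tool's x, y, z normalised to -1 to 1, where 1 is 250 mm, then the turn, a rotation vector about the tool's x, y, z normalised to -1 to 1, where 1 is 90 degrees. In form: [[[dx, dy, dz], [ax, ay, az]], ...]. A call has 1 to 20 rows; each row is the pose to reach, as a shift and turn from the pose commanded when the call began, along the tool's axes at that moment; what a row does not reach only later rows make up. A row lasts 1/10 s, in which the tool goes at most 50 mm and 8.59 degrees, less where a joint would pass 70% of its speed; a pose out of reach is approached as far as the arm can. A call with a number of a shift or a turn outside -1 to 1 is refused whole. A call with a gripper value outside its range is refused whole. "claw" is the closure, from 0 (fully open) to 1 (shut), set as the call begins (left out, the last holds). The fingers move at their own pace and stop on an object; "squeeze" is the grip in N (left out, the last holds). Time passes only in rows, so rows that repeat a pose let the fingers close. It gives the time, the measured TCP pose, the force, the opening and the grip force at its end, in the units of the state.
- r.get_obs(): the state, without advancing time (a new reading comes with each control period).
- r.grab_frame(name): name is "scene" or "top" or "wrist"; returns (picture, depth): 480x640x3 uint8, red, green, blue; 480x640 float32, m along the optical axis (not along the pixel's ray), 0 where there is no reading.
- r.camera_model(name): a dict with "fx", "fy", "cx", "cy" (pixels), "extrinsics" (4x4, takes a point from camera to world coordinates); the wrist camera has in their place "hand_eye" (4x4, takes a point from camera to tool coordinates, whose origin is the TCP and whose axes are the flange's). Camera axes: x right, y down, z forward; pixel columns grow to the right and rows downward; lengths in m; the calibration is good to about 2 mm. The wrist camera is an equidistant fisheye: a pixel r from the principal point sees the ray r / f radians off the axis. A picture is of the moment at which its call begins: read the wrist's pose just before it. camera_model takes no time and is no camera call.
- r.hand_in(): hands the job in; it is judged then, once.
Trained networks look in the newest picture that a camera, given by its name, has taken for a name from the list of things; names that differ only in an ending like _2 or _b are one class to them, and where a whole thing is asked for, a point or a joint stands for the part that bears it (a point fixed in the world has none). Each returns a list of dicts, best first, with "confidence" (0 to 1); they miss things now and then, are a little off and sometimes report something else, mostly with a low value. They report only what shows in the picture. A call takes as long as a camera call.
- r.boxes_of(camera, target): "uv" ([column, row] in pixels, amid what is visible of it).
- r.mark_of(camera, target): "uv" ([column, row] in pixels: a listed point, or the origin of a listed thing).
The state is a dict: "clock": time; "joints": joint angles; "qvel": joint speeds; "tau": joint torques, N m; "tcp_pos": TCP position; "orientation": TCP orientation; "contact_force": force on the tool from outside, world axes, zero at the start; "moment": the same for the moment, N m; "grip_width": finger opening in m; "gripper_force": force on a finger pad.
Only numpy, scipy, OpenCV 4.12 (cv2) and the standard library are available. Lean on these libraries where they do the work, as an engineer would, in place of code of your own. Each camera call takes 0.05 s, during which the arm holds its last target. There are 200 camera calls.

## Working session

There is one attempt and no reset: what is moved stays moved. The work goes in short steps, Python scripts to look and compute and a tool call to move; the robot and the scene stay as the last step left them, time stands still between calls to the robot, and variables do not carry over. Pictures are saved under pics/ and viewed, at most 14 in all, crops included, and the job is handed in when it is done.

Besides the shell and the picture viewer there is one more tool, called after "Request:" as a command line: name --argument value ..., lists and objects as JSON in quotes. servo_tool: Moves the arm, as the interface text tells. Scaled input: -1 to 1 covers 250 mm each way for a shift and 90 degrees each way for a turn. Its arguments: {"type":"object","properties":{"commands":{"type":"array"},"claw":{"type":"number"},"squeeze":{"type":"number"}},"required":["commands"]}

```bash
ls; mkdir -p pics
cat > h.py <<'E'
import numpy as np, cv2
from scipy.spatial.transform import Rotation as R
from bench import r
def snap(cam,fn=None):
    p,d=r.grab_frame(cam)
    if fn: cv2.imwrite('pics/'+fn,cv2.cvtColor(p,cv2.COLOR_RGB2BGR))
    return p,d
def world(cam,d):
    m=r.camera_model(cam); v,u=np.mgrid[0:480,0:640]
    P=np.stack([(u-m['cx'])/m['fx']*d,(v-m['cy'])/m['fy']*d,d,np.ones_like(d)],-1)
    return (P@np.array(m['extrinsics']).T)[...,:3]
def ray(cam,uv,z):
    m=r.camera_model(cam);E=np.array(m['extrinsics'])
    d=E[:3,:3]@np.array([(uv[0]-m['cx'])/m['fx'],(uv[1]-m['cy'])/m['fy'],1]);o=E[:3,3]
    return o+d*(z-o[2])/d[2]
def rows(x,y,z,yaw=None):
    "print shift (norm) from present pose to world target"
    o=r.get_obs();p=np.array(o['tcp_pos']);q=R.from_rotvec(o['orientation'])
    print(q.inv().apply(np.array([x,y,z])-p)/.25)
E
python3 - <<'E'
from h import *
o=r.get_obs();print(o,r.tcp_to_tips)
for c in('scene','top'):
    p,d=snap(c,c+'0.png');W=world(c,d)
    print(c,np.array(r.camera_model(c)['extrinsics']).round(3).tolist())
    for t in('bay','tap_open','tap_shut','pack_a','old_pot_a','crate_in','mist_tip','mist_base','aloe','feed_bottle'):
        for e in r.mark_of(c,t)[:6]:
            u=np.array(e['uv']);i=np.clip(u.round().astype(int),0,[639,479]);print(t,u.round(),round(e['confidence'],2),W[i[1],i[0]].round(3),'z0',ray(c,u,0).round(3))
E
```

```text
pics
{'clock': 0.0, 'joints': array([-1.2921109 ,  0.47783608,  0.02235055,  1.55644497, -0.01150896,
        1.10930272, -0.08307191]), 'qvel': array([ 9.49144854e-04,  1.20858499e-04,  7.93436004e-05, -3.73481376e-04,
       -1.20460212e-03,  2.91299331e-03, -1.05554782e-03]), 'tau': array([-4.34824406e-04, -5.96441281e+01,  1.60762802e+00, -2.81194550e+01,
        1.24472310e-02,  9.34324897e-03, -5.41729168e-07]), 'tcp_pos': array([0.25442412, 0.62461327, 0.24930451]), 'orientation': array([-6.03682171e-01, -3.08281743e+00,  2.90488890e-03]), 'contact_force': array([-1.036714  ,  0.30154011,  0.03722278]), 'moment': array([-0.02165726,  0.02823381,  0.039472  ]), 'gripper_force': 0.0, 'grip_width': 0.08520595786693247} 0.019
scene [[0.261, 0.721, -0.643, 1.235], [0.965, -0.198, 0.169, -0.169], [-0.005, -0.664, -0.747, 0.843], [0.0, 0.0, 0.0, 1.0]]
bay [346. 294.] 0.58 [0.693 0.016 0.017] z0 [0.684 0.021 0.   ]
bay [292. 335.] 0.39 [ 0.77  -0.121  0.031] z0 [ 0.751 -0.12   0.   ]
tap_open [291. 335.] 0.79 [ 0.77  -0.123  0.031] z0 [ 0.751 -0.121  0.   ]
tap_shut [412. 304.] 0.95 [
[... 1184 characters left out ...]
336.] 0.85 [ 0.446 -0.195  0.046] z0 [ 0.444 -0.204  0.   ]
pack_a [275. 339.] 0.81 [0.436 0.074 0.044] z0 [0.434 0.077 0.   ]
old_pot_a [248. 250.] 0.85 [0.622 0.139 0.005] z0 [0.623 0.14  0.   ]
old_pot_a [348. 253.] 0.68 [ 0.619 -0.076  0.006] z0 [ 0.62  -0.077  0.   ]
crate_in [138. 310.] 0.89 [0.49  0.368 0.004] z0 [0.489 0.368 0.   ]
mist_tip [498. 351.] 0.59 [ 0.422 -0.362  0.104] z0 [ 0.415 -0.396  0.   ]
mist_base [481. 330.] 0.83 [ 0.46  -0.351  0.036] z0 [ 0.459 -0.362  0.   ]
aloe [490. 221.] 0.67 [ 0.673 -0.341  0.132] z0 [ 0.695 -0.386  0.   ]
aloe [139. 314.] 0.67 [0.482 0.364 0.006] z0 [0.483 0.367 0.   ]
feed_bottle [150. 227.] 0.66 [0.657 0.328 0.081] z0 [0.669 0.351 0.   ]
```

View pics/top0.png

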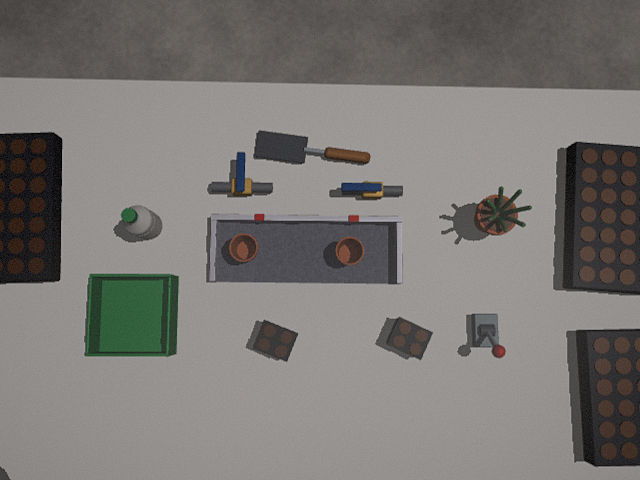

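View pics/scene0.png

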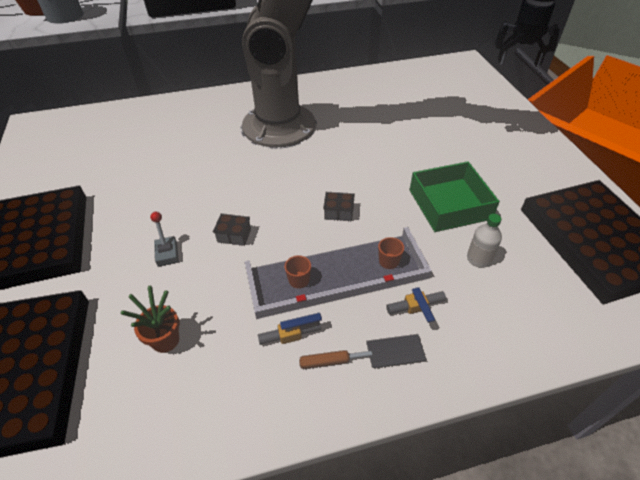

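The top view shows two packs at (275,339) and (407,336), and pots at (243,248) and (350,250) in the bay. The crate is on the left at (133,315). The right tap's handle at (371,189) lies in line with its pipe, so the right side is open. The lever is at (485,335), leaning towards the robot. Next I'll measure precisely from depth.

```bash
cat >> h.py <<'E'
def sel(W,x0,x1,y0,y1,z0,z1):
    P=W.reshape(-1,3);m=(P[:,0]>x0)&(P[:,0]<x1)&(P[:,1]>y0)&(P[:,1]<y1)&(P[:,2]>z0)&(P[:,2]<z1)
    return P[m]
def rect(P):
    c,s,a=cv2.minAreaRect((P[:,:2]*1000).astype(np.float32));
    if s[0]>s[1]: s=s[::-1];a+=90   # a = direction of short side
    return np.round(c,1),np.round(s,1),round((a+90)%180-90,1),len(P),np.median(P[:,2]).round(4)
E
python3 - <<'E'
from h import *
p,d=snap('top');W=world('top',d)
print('bench',np.median(sel(W,.5,.55,-.1,.1,-.02,.02)[:,2]))
for n,b in dict(packR=(.38,.52,-.29,-.13),packL=(.38,.52,.0,.15)).items(): print(n,rect(sel(W,*b,.041,.055)))
for n,b in dict(potR=(.57,.68,-.13,-.02),potL=(.57,.68,.09,.18)).items():
    P=sel(W,*b,.045,.065);print(n,cv2.minEnclosingCircle((P[:,:2]*1000).astype(np.float32)),rect(P))
P=sel(W,.53,.72,-.25,.25,.022,.036);print('bay',rect(P))
F=P[P[:,0]>P[:,0].max()-.03]
for lo in np.arange(-.18,.2,.04):
    q=P[(P[:,1]>lo)&(P[:,1]<lo+.02)&(P[:,0]>.66)];print(lo.round(2),q[:,0].min().round(4),q[:,0].max().round(4),len(q))
for xx in np.arange(.57,.68,.02):
    q=P[(P[:,0]>xx)&(P[:,0]<xx+.012)]; a=q[q[:,1]<-.14];b=q[q[:,1]>.17];print(xx.round(2),a[:,1].min(),a[:,1].max(),b[:,1].min(),b[:,1].max())
print('crate',rect(sel(W,.35,.62,.25,.48,.055,.075)))
print('base',rect(sel(W,.38,.52,-.45,-.3,.02,.05)),'ball',np.median(sel(W,.3,.6,-.5,-.3,.09,.2),0),rect(sel(W,.3,.6,-.5,-.3,.09,.2)))
print('bottle',rect(sel(W,.6,.75,.25,.45,.03,.2)))
E
```

```text
bench -2.9270956887650357e-05
packR (array([ 441.6, -200.6]), array([62.2, 77. ]), -25.2, 1085, np.float64(0.0449))
packL (array([432.4,  74.9]), array([62.1, 75.8]), -20.9, 1075, np.float64(0.0448))
potR ((618.63671875, -74.44102478027344), 29.62926483154297) (array([618.6, -74.8]), array([57.9, 58.1]), 15.1, 203, np.float64(0.0543))
potL ((621.3739624023438, 144.11056518554688), 29.589731216430664) (array([621.5, 143.9]), array([56.3, 57.6]), 0.1, 202, np.float64(0.054))
bay (array([625.6,  15.2]), array([143.5, 404. ]), 0.3, 2018, np.float64(0.0297))
-0.18 0.6604 0.6952 89
-0.14 0.6841 0.6945 50
-0.1 0.6832 0.6972 60
-0.06 0.6833 0.6954 54
-0.02 0.6827 0.6943 53
0.02 0.6829 0.6938 54
0.06 0.6824 0.6955 63
0.1 0.6823 0.6967 66
0.14 0.6824 0.6941 60
0.18 0.6824 0.6929 58
0.57 -0.1864083474729485 -0.17471109455578437 0.20432356013246747 0.21690788332153463
0.59 -0.1861142354688156 -0.17466626907566676 0.20432149893437562 0.2153154653855537
0.61 -0.18595302688691495 -0.1747940489781976 0.20437161418167352 0.2157025749132248
0.63 -0.18661112910673797 -0.1748364853920381 0.2044021572586572 0.21671908680814092
0.65 -0.18636017009363287 -0.17481369215799164 0.20441770754704602 0.21538757124960553
0.67 -0.18609720678027042 -0.1741461718690476 0.20454690332554126 0.2159678844980238
crate (array([480.8, 367.9]), array([164.2, 166.6]), 0.9, 1178, np.float64(0.0636))
base (array([ 459. , -363.9]), array([51. , 68.7]), -89.2, 747, np.float64(0.026)) ball [ 0.42184022 -0.36232223  0.10073393] (array([ 420.8, -363.7]), array([22.8, 25.5]), 87.7, 144, np.float64(0.1007))
bottle (array([668.4, 351.6]), array([54. , 59.4]), 57.5, 955, np.float64(0.0956))
```

```bash
cat >> h.py <<'E'
def plan(*wps):
    "wps (x,y,z,closing direction deg): rows in normalised tool axes from the present pose"
    o=r.get_obs();p=np.array(o['tcp_pos']);q=R.from_rotvec(o['orientation']);lp=p;lt=0
    for x,y,z,phi in wps:
        f=np.radians(phi);best=None
        for s in(0,np.pi):
            c,sn=np.cos(f+s),np.sin(f+s)
            T=R.from_matrix(np.array([[-sn,c,0],[c,sn,0],[0,0,-1]]).T if 0 else np.column_stack([np.cross([c,sn,0],[0,0,-1]),[c,sn,0],[0,0,-1]]))
            v=(q.inv()*T).as_rotvec()
            if best is None or np.linalg.norm(v)<np.linalg.norm(best): best=v
        t=np.array([x,y,z]);s=q.inv().apply(t-p)/.25;a=np.degrees(np.linalg.norm(best))
        print(s.round(3).tolist(),(best/(np.pi/2)).round(3).tolist(),'rows>=',int(np.ceil(max(np.linalg.norm(t-lp)/.05,abs(a-lt)/8.59))),'' if abs(s).max()<=1 else 'TOO FAR')
        lp=t;lt=a
def st():
    o=r.get_obs();q=R.from_rotvec(o['orientation']).as_matrix()
    print('t',round(o['clock'],2),'tcp',o['tcp_pos'].round(4),'phi',np.degrees(np.arctan2(q[1,1],q[0,1])).round(1),'tilt',q[2].round(3),'j7',o['joints'][6].round(2),'F',o['contact_force'].round(1),'w',o['grip_width'].round(4))
E
python3 - <<'E'
from h import *
st(); plan((.45,.40,.22,90),(.621,.144,.2,90),(.621,.144,.12,90))
E
```

```text
Traceback (most recent call last):
  File "h.py", line 42, in st
    print('t',round(o['clock'],2),'tcp',o['tcp_pos'].round(4),'phi',np.degrees(np.arctan2(q[1,1],q[0,1])).round(1),'tilt',q[2].round(3),'j7',o['joints'][6].round(2),'F',o['contact_force'].round(1),'w',o['grip_width'].round(4))
                                                                                                                                                                                                         ^^^^^^^^^^^^^^^^^^^^^
AttributeError: 'float' object has no attribute 'round'
```

```bash
sed -i "s/o\['grip_width'\].round(4)/round(o['grip_width'],4)/" h.py
sed -i "s/np.array(\[\[-sn,c,0\],\[c,sn,0\],\[0,0,-1\]\]).T if 0 else //" h.py
python3 - <<'E'
from h import *
st(); plan((.45,.40,.22,90),(.621,.144,.2,90),(.621,.144,.12,90))
E
```

```text
t 1.15 tcp [0.2546 0.6251 0.2503] phi 67.8 tilt [-0.  0. -1.] j7 -0.08 F [0.6 0.6 0.3] w 0.0854
[-1.063, -0.539, 0.121] [0.0, 0.0, -0.246] rows>= 6 TOO FAR
[-2.083, -1.23, 0.201] [0.0, 0.0, -0.246] rows>= 7 TOO FAR
[-2.083, -1.23, 0.521] [0.0, 0.0, -0.246] rows>= 2 TOO FAR
```

Request:
servo_tool --commands '[[[-1,-0.54,0.12],[0,0,-0.246]],[[-1,-0.54,0.12],[0,0,-0.246]],[[-1,-0.54,0.12],[0,0,-0.246]],[[-1,-0.54,0.12],[0,0,-0.246]],[[-1,-0.54,0.12],[0,0,-0.246]],[[-1,-0.54,0.12],[0,0,-0.246]],[[-1,-0.54,0.12],[0,0,-0.246]],[[-1,-0.54,0.12],[0,0,-0.246]]]' --claw 0.12 --squeeze 30

```text
clock: 1.95
tcp_pos: [0.4358, 0.4052, 0.2204]
orientation: [-0.004, -3.142, -0.0]
contact_force: [0.1, 1.3, 0.1]
grip_width: 0.0752
gripper_force: 0.0
```

Run:
```python
from h import *
st(); plan((.621,.144,.2,90),(.621,.144,.12,90),(.621,.144,.046,90))
```

```text
t 1.95 tcp [0.4358 0.4052 0.2204] phi 89.8 tilt [ 0.  0. -1.] j7 0.72 F [0.1 1.3 0.1] w 0.0752
[-0.744, -1.043, 0.081] [0.0, -0.0, -0.002] rows>= 7 TOO FAR
[-0.744, -1.043, 0.401] [0.0, -0.0, -0.002] rows>= 2 TOO FAR
[-0.744, -1.043, 0.697] [0.0, -0.0, -0.002] rows>= 2 TOO FAR
```

Request:
servo_tool --commands '[[[-0.744,-1,0.1],[0,0,0]],[[-0.744,-1,0.1],[0,0,0]],[[-0.744,-1,0.1],[0,0,0]],[[-0.744,-1,0.1],[0,0,0]],[[-0.744,-1,0.1],[0,0,0]],[[-0.744,-1,0.1],[0,0,0]],[[-0.744,-1,0.1],[0,0,0]],[[-0.744,-1,0.1],[0,0,0]],[[-0.744,-1,0.1],[0,0,0]]]'

```text
clock: 2.85
tcp_pos: [0.6201, 0.1589, 0.1952]
orientation: [0.004, -3.141, -0.003]
contact_force: [-0.3, 1.0, 0.6]
grip_width: 0.0748
gripper_force: 0.0
```

Run:
```python
from h import *
st(); plan((.621,.144,.12,90),(.621,.144,.046,90))
```

```text
t 2.85 tcp [0.6201 0.1589 0.1952] phi 90.2 tilt [ 0.001  0.002 -1.   ] j7 1.27 F [-0.3  1.   0.6] w 0.0748
[-0.004, -0.06, 0.301] [0.001, -0.001, 0.002] rows>= 2 
[-0.004, -0.061, 0.597] [0.001, -0.001, 0.002] rows>= 2
```

Request:
servo_tool --commands '[[[0,-0.045,0.3],[0,0,0]],[[0,-0.045,0.3],[0,0,0]],[[0,-0.045,0.3],[0,0,0]],[[0,-0.045,0.45],[0,0,0]],[[0,-0.045,0.596],[0,0,0]],[[0,-0.045,0.596],[0,0,0]],[[0,-0.045,0.596],[0,0,0]],[[0,-0.045,0.596],[0,0,0]]]'

```text
clock: 3.65
tcp_pos: [0.6228, 0.146, 0.0492]
orientation: [-0.001, 3.138, 0.003]
contact_force: [0.7, 0.3, 0.5]
grip_width: 0.0752
gripper_force: 0.0
```

Request:
servo_tool --commands '[[[0,0,0],[0,0,0]],[[0,0,0],[0,0,0]],[[0,0,0],[0,0,0]],[[0,0,0],[0,0,0]],[[0,0,0],[0,0,0]],[[0,0,0],[0,0,0]]]' --claw 1 --squeeze 40

```text
clock: 4.25
tcp_pos: [0.6226, 0.1452, 0.0492]
orientation: [0.001, 3.138, 0.003]
contact_force: [-1.2, -0.7, 9.9]
grip_width: 0.0571
gripper_force: 41.2
```

Request:
servo_tool --commands '[[[0,0,-0.3],[0,0,0]],[[0,0,-0.3],[0,0,0]],[[0,0,-0.6],[0,0,0]],[[0,0,-0.6],[0,0,0]],[[0.3,0.4,-0.6],[0,0,0]],[[0.71,0.89,-0.6],[0,0,0]],[[0.71,0.89,-0.6],[0,0,0]],[[0.71,0.89,-0.6],[0,0,0]],[[0.71,0.89,-0.6],[0,0,0]],[[0.71,0.89,-0.6],[0,0,0]],[[0.71,0.89,-0.6],[0,0,0]],[[0.71,0.89,-0.6],[0,0,0]],[[0.71,0.89,-0.6],[0,0,0]]]'

```text
clock: 5.55
tcp_pos: [0.4449, 0.3657, 0.1969]
orientation: [0.004, 3.14, -0.0]
contact_force: [-0.1, -0.8, -0.9]
grip_width: 0.0569
gripper_force: 43.6
```

Held. I'll lower it to z≈0.06, release, and go back up.

Request:
servo_tool --commands '[[[0,0,0.3],[0,0,0]],[[0,0,0.3],[0,0,0]],[[0,0,0.54],[0,0,0]],[[0,0,0.54],[0,0,0]],[[0,0,0.54],[0,0,0]],[[0,0,0.54],[0,0,0]]]'

```text
clock: 6.15
tcp_pos: [0.4452, 0.3672, 0.063]
orientation: [0.003, 3.14, 0.002]
contact_force: [0.1, -1.0, -1.4]
grip_width: 0.0571
gripper_force: 43.8
```

Request:
servo_tool --commands '[[[0,0,0],[0,0,0]],[[0,0,0],[0,0,0]],[[0,0,0],[0,0,0]],[[0,0,0],[0,0,0]],[[0,0,-0.28],[0,0,0]],[[0,0,-0.56],[0,0,0]],[[0,0,-0.56],[0,0,0]],[[-0.35,-0.5,-0.56],[0,0,0]],[[-0.7,-1,-0.56],[0,0,0]],[[-0.7,-1,-0.56],[0,0,0]],[[-0.7,-1,-0.56],[0,0,0]],[[-0.7,-1,-0.56],[0,0,0]],[[-0.7,-1,-0.56],[0,0,0]],[[-0.7,-1,-0.56],[0,0,0]],[[-0.7,-1,-0.56],[0,0,0]]]' --claw 0.12

```text
clock: 7.65
tcp_pos: [0.6192, 0.1147, 0.2012]
orientation: [0.007, 3.142, -0.001]
contact_force: [-0.7, 0.8, -0.5]
grip_width: 0.0753
gripper_force: 0.0
```

Run:
```python
from h import *
st(); plan((.619,-.074,.2,90),(.619,-.074,.12,90),(.619,-.074,.046,90))
p,d=snap('top','t1.png');W=world('top',d)
P=sel(W,.57,.68,-.13,-.02,.045,.065);print(rect(P));print([rect(sel(W,*b,.041,.055)) for b in((.38,.52,-.29,-.13),(.38,.52,.0,.15))])
print(rect(sel(W,.41,.55,.3,.44,.048,.08)))
```

```text
t 7.65 tcp [0.6192 0.1147 0.2012] phi 89.7 tilt [-0.    -0.001 -1.   ] j7 1.34 F [-0.7  0.8 -0.5] w 0.0753
[-0.002, -0.755, 0.005] [-0.0, 0.0, -0.003] rows>= 4 
[-0.002, -0.755, 0.325] [-0.0, 0.0, -0.003] rows>= 2 
[-0.002, -0.755, 0.621] [-0.0, 0.0, -0.003] rows>= 2 
(array([618.6, -74.5]), array([57.6, 58.2]), -74.8, 201, np.float64(0.0544))
[(array([ 441.4, -200.5]), array([62. , 76.2]), -24.2, 1073, np.float64(0.045)), (array([429.9,  43.8]), array([33.9, 72.2]), -79.3, 323, np.float64(0.0448))]
(array([444.8, 366.4]), array([58.2, 58.9]), -12.4, 268, np.float64(0.0591))
```

Request:
servo_tool --commands '[[[0,-0.755,0],[0,0,0]],[[0,-0.755,0],[0,0,0]],[[0,-0.755,0],[0,0,0]],[[0,-0.755,0],[0,0,0]],[[0,-0.755,0],[0,0,0]],[[0,-0.755,0.15],[0,0,0]],[[0,-0.755,0.3],[0,0,0]],[[0,-0.755,0.45],[0,0,0]],[[0,-0.755,0.62],[0,0,0]],[[0,-0.755,0.62],[0,0,0]],[[0,-0.755,0.62],[0,0,0]],[[0,-0.755,0.62],[0,0,0]]]'

```text
clock: 8.9
tcp_pos: [0.6203, -0.0707, 0.0488]
orientation: [-0.001, 3.138, 0.001]
contact_force: [-0.2, -0.1, 0.8]
grip_width: 0.0751
gripper_force: 0.0
```

Request:
servo_tool --commands '[[[0,0,0],[0,0,0]],[[0,0,0],[0,0,0]],[[0,0,0],[0,0,0]],[[0,0,0],[0,0,0]],[[0,0,0],[0,0,0]],[[0,0,0],[0,0,0]]]' --claw 1

```text
clock: 9.5
tcp_pos: [0.6203, -0.0715, 0.0494]
orientation: [0.0, 3.137, 0.001]
contact_force: [-2.7, 0.7, 10.4]
grip_width: 0.0576
gripper_force: 40.9
```

Request:
servo_tool --commands '[[[0,0,-0.3],[0,0,0]],[[0,0,-0.3],[0,0,0]],[[0,0,-0.62],[0,0,0]],[[0,0,-0.62],[0,0,0]],[[0.1,0.4,-0.62],[0,0,0]],[[0.3,1,-0.62],[0,0,0]],[[0.3,1,-0.62],[0,0,0]],[[0.3,1,-0.62],[0,0,0]],[[0.3,1,-0.62],[0,0,0]],[[0.3,1,-0.62],[0,0,0]],[[0.3,1,-0.62],[0,0,0]],[[0.3,1,-0.62],[0,0,0]],[[0.3,1,-0.62],[0,0,0]]]'

```text
clock: 10.8
tcp_pos: [0.5445, 0.1757, 0.2017]
orientation: [0.006, 3.141, -0.001]
contact_force: [0.2, 1.2, -1.5]
grip_width: 0.0578
gripper_force: 43.6
```

Run:
```python
from h import *
st(); plan((.518,.368,.2,90),(.518,.368,.061,90))
```

```text
t 10.8 tcp [0.5445 0.1757 0.2017] phi 89.8 tilt [-0.001 -0.001 -1.   ] j7 1.18 F [ 0.2  1.2 -1.5] w 0.0578
[0.109, 0.769, 0.006] [-0.001, 0.001, -0.003] rows>= 4 
[0.11, 0.769, 0.562] [-0.001, 0.001, -0.003] rows>= 3
```

Request:
servo_tool --commands '[[[0.11,0.77,0],[0,0,0]],[[0.11,0.77,0],[0,0,0]],[[0.11,0.77,0],[0,0,0]],[[0.11,0.77,0],[0,0,0]],[[0.11,0.77,0],[0,0,0]],[[0.11,0.77,0],[0,0,0]],[[0.11,0.77,0.2],[0,0,0]],[[0.11,0.77,0.4],[0,0,0]],[[0.11,0.77,0.555],[0,0,0]],[[0.11,0.77,0.555],[0,0,0]],[[0.11,0.77,0.555],[0,0,0]],[[0.11,0.77,0.555],[0,0,0]]]'

```text
clock: 12.0
tcp_pos: [0.5183, 0.3706, 0.0651]
orientation: [0.004, 3.138, 0.003]
contact_force: [-0.7, -0.3, -0.8]
grip_width: 0.0571
gripper_force: 43.5
```

Request:
servo_tool --commands '[[[0,0,0],[0,0,0]],[[0,0,0],[0,0,0]],[[0,0,0],[0,0,0]],[[0,0,0],[0,0,0]],[[0,0,-0.28],[0,0,0]],[[0,0,-0.56],[0,0,0]],[[0,0,-0.56],[0,0,0]],[[0,0,-0.56],[0,0,0]],[[0,-0.5,-0.56],[0,0,0]],[[0,-0.5,-0.56],[0,0,0]],[[0,-0.5,-0.56],[0,0,0]],[[0,-0.5,-0.56],[0,0,0]]]' --claw 0.12

```text
clock: 13.2
tcp_pos: [0.5165, 0.2402, 0.2021]
orientation: [-0.011, -3.141, 0.004]
contact_force: [0.9, -0.2, 0.6]
grip_width: 0.0752
gripper_force: 0.0
```

Run:
```python
from h import *
p,d=snap('top','t2.png');W=world('top',d)
print([rect(sel(W,*b,.041,.055)) for b in((.36,.54,-.30,-.11),(.36,.54,-.02,.17))]);print(rect(sel(W,.41,.56,.295,.44,.048,.08)))
st();plan((.4324,.0749,.2,-20.9));plan((.4416,-.2006,.2,-24.7))
```

```text
[(array([ 441.2, -200.8]), array([61.9, 76.5]), -24.3, 1075, np.float64(0.0449)), (array([432.3,  74.9]), array([62.1, 75.7]), -20.9, 1080, np.float64(0.0447))]
(array([0., 0.]), array([0., 0.]), 0.0, 0, np.float64(nan))
t 13.25 tcp [0.5163 0.2434 0.2023] phi 89.8 tilt [ 0.    -0.001 -1.   ] j7 1.04 F [ 0.2  0.6 -0.3] w 0.0751
[0.333, -0.676, 0.01] [-0.0, -0.001, -0.77] rows>= 9 
[0.291, -1.777, 0.011] [-0.0, -0.001, -0.728] rows>= 10 TOO FAR
  return _methods._mean(a, axis=axis, dtype=dtype,
  ret = ret.dtype.type(ret / rcount)
```

Request:
servo_tool --commands '[[[0.11,-0.5,0],[0,0,0.5]],[[0.11,-0.5,0],[0,0,0.5]],[[0.11,-0.5,0],[0,0,0.5]],[[0.2,-1,0],[0,0,0.998]],[[0.2,-1,0],[0,0,0.998]],[[0.2,-1,0],[0,0,0.998]],[[0.2,-1,0],[0,0,0.998]],[[0.2,-1,0],[0,0,0.998]],[[0.2,-1,0],[0,0,0.998]],[[0.2,-1,0],[0,0,0.998]],[[0.2,-1,0],[0,0,0.998]],[[0.2,-1,0],[0,0,0.998]],[[0.2,-1,0],[0,0,0.998]],[[0.2,-1,0],[0,0,0.998]],[[0.2,-1,0],[0,0,0.998]]]' --claw 0

```text
clock: 14.75
tcp_pos: [0.4661, -0.004, 0.2025]
orientation: [-2.217, -2.226, -0.0]
contact_force: [0.3, 0.3, 0.2]
grip_width: 0.0852
gripper_force: 0.0
```

Run:
```python
from h import *
p,d=snap('top','t3.png');W=world('top',d)
print(rect(sel(W,.41,.56,.295,.44,.045,.08)))
P=sel(W,.48,.56,.295,.44,.03,.08);print(len(P), P.min(0) if len(P) else 0,P.max(0) if len(P) else 0)
st();plan((.4415,-.2005,.15,-24.7),(.4415,-.2005,.03,-24.7))
```

```text
(array([488.2, 368. ]), array([143.5, 143.9]), -0.1, 747, np.float64(0.0591))
578 [0.48818416 0.29594499 0.03022794] [0.55996977 0.43983074 0.06942381]
t 14.8 tcp [ 0.4661 -0.0041  0.2025] phi 0.2 tilt [ 0.  0. -1.] j7 -0.01 F [ 0.7 -0.5 -0.1] w 0.0854
[-0.785, -0.101, 0.21] [0.0, -0.0, 0.277] rows>= 5 
[-0.785, -0.101, 0.69] [0.0, -0.0, 0.277] rows>= 3
```

View pics/t3.png

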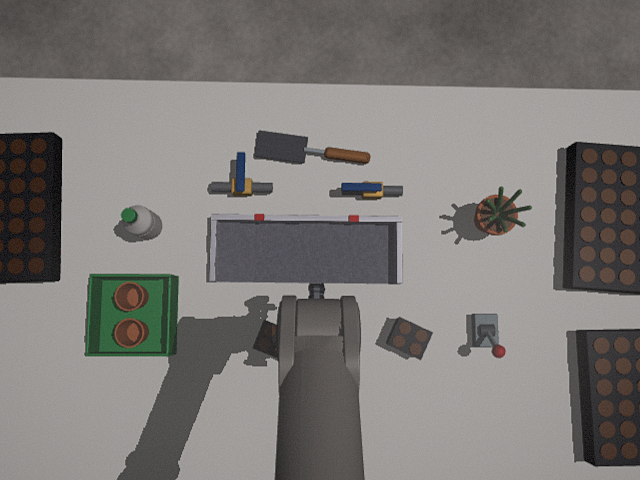

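Request:
servo_tool --commands '[[[-0.785,-0.101,0.21],[0,0,0.277]],[[-0.785,-0.101,0.21],[0,0,0.277]],[[-0.785,-0.101,0.21],[0,0,0.277]],[[-0.785,-0.101,0.21],[0,0,0.277]],[[-0.785,-0.101,0.21],[0,0,0.277]],[[-0.785,-0.101,0.21],[0,0,0.277]],[[-0.785,-0.101,0.21],[0,0,0.277]],[[-0.785,-0.101,0.35],[0,0,0.277]],[[-0.785,-0.101,0.5],[0,0,0.277]],[[-0.785,-0.101,0.6],[0,0,0.277]],[[-0.785,-0.101,0.69],[0,0,0.277]],[[-0.785,-0.101,0.69],[0,0,0.277]],[[-0.785,-0.101,0.69],[0,0,0.277]],[[-0.785,-0.101,0.69],[0,0,0.277]]]'

```text
clock: 16.2
tcp_pos: [0.4426, -0.2001, 0.0313]
orientation: [2.644, 1.694, 0.003]
contact_force: [0.3, -0.1, 0.9]
grip_width: 0.0853
gripper_force: 0.0
```

Request:
servo_tool --commands '[[[0,0,0],[0,0,0]],[[0,0,0],[0,0,0]],[[0,0,0],[0,0,0]],[[0,0,0],[0,0,0]],[[0,0,0],[0,0,0]],[[0,0,0],[0,0,0]]]' --claw 1 --squeeze 50

```text
clock: 16.8
tcp_pos: [0.4421, -0.2005, 0.0312]
orientation: [2.645, 1.693, 0.003]
contact_force: [-2.4, 1.1, 7.8]
grip_width: 0.0617
gripper_force: 53.2
```

Run:
```python
from h import *
st();plan((.4415,-.2005,.15,-24.7),(.632,-.134,.15,.3),(.632,-.134,.033,.3))
```

```text
t 16.8 tcp [ 0.4421 -0.2005  0.0312] phi -24.8 tilt [ 0.001  0.001 -1.   ] j7 0.3 F [-2.4  1.1  7.8] w 0.0617
[-0.001, -0.001, -0.475] [0.001, -0.001, -0.001] rows>= 3 
[0.56, 0.579, -0.474] [0.001, -0.0, -0.278] rows>= 5 
[0.56, 0.579, -0.006] [0.001, -0.0, -0.278] rows>= 3
```

Request:
servo_tool --commands '[[[0,0,-0.2],[0,0,0]],[[0,0,-0.475],[0,0,0]],[[0,0,-0.475],[0,0,0]],[[0,0,-0.475],[0,0,0]],[[0.25,0.25,-0.475],[0,0,-0.14]],[[0.548,0.554,-0.475],[0,0,-0.278]],[[0.548,0.554,-0.475],[0,0,-0.278]],[[0.548,0.554,-0.475],[0,0,-0.278]],[[0.548,0.554,-0.475],[0,0,-0.278]],[[0.548,0.554,-0.475],[0,0,-0.278]],[[0.548,0.554,-0.475],[0,0,-0.278]],[[0.548,0.554,-0.475],[0,0,-0.278]],[[0.548,0.554,-0.475],[0,0,-0.278]]]'

```text
clock: 18.1
tcp_pos: [0.6235, -0.1349, 0.1488]
orientation: [-2.218, -2.224, 0.0]
contact_force: [-0.0, 0.1, -1.2]
grip_width: 0.0611
gripper_force: 56.2
```

Run:
```python
from h import *
st();plan((.625,-.134,.034,.3),(.625,-.134,.0325,.3))
```

```text
t 18.1 tcp [ 0.6235 -0.1349  0.1488] phi 0.2 tilt [ 0. -0. -1.] j7 0.36 F [-0.   0.1 -1.2] w 0.0611
[0.003, 0.006, 0.459] [-0.0, -0.0, -0.002] rows>= 3 
[0.003, 0.006, 0.465] [-0.0, -0.0, -0.002] rows>= 1
```

Lower, then release to ~72 mm, then rise.

Request:
servo_tool --commands '[[[0,0,0.2],[0,0,0]],[[0,0,0.2],[0,0,0]],[[0,0,0.4],[0,0,0]],[[0,0,0.46],[0,0,0]],[[0,0,0.465],[0,0,0]],[[0,0,0.465],[0,0,0]],[[0,0,0.465],[0,0,0]],[[0,0,0.465],[0,0,0]]]'

```text
clock: 18.9
tcp_pos: [0.6252, -0.1343, 0.0338]
orientation: [2.216, 2.225, 0.002]
contact_force: [-0.0, 0.1, -1.0]
grip_width: 0.0612
gripper_force: 57.6
```

Request:
servo_tool --commands '[[[0,0,0],[0,0,0]],[[0,0,0],[0,0,0]],[[0,0,0],[0,0,0]],[[0,0,0],[0,0,0]],[[0,0,-0.2],[0,0,0]],[[0,0,-0.4],[0,0,0]],[[0,0,-0.67],[0,0,0]],[[0,0,-0.67],[0,0,0]],[[0,0,-0.67],[0,0,0]],[[0,0,-0.67],[0,0,0]]]' --claw 0.15

```text
clock: 19.9
tcp_pos: [0.6242, -0.1339, 0.1997]
orientation: [-2.216, -2.226, -0.0]
contact_force: [-0.3, -0.2, -1.0]
grip_width: 0.0729
gripper_force: 0.0
```

Run:
```python
from h import *
p,d=snap('top','t4.png');W=world('top',d)
print([rect(sel(W,*b,.041,.055)) for b in((.56,.69,-.20,-.05),(.36,.54,-.06,.19))])
st();plan((.4324,.0749,.15,-20.9),(.4324,.0749,.031,-20.9))
```

```text
[(array([ 624.2, -111.7]), array([31.9, 61.1]), 86.8, 392, np.float64(0.0451)), (array([432.4,  74.9]), array([62.1, 75.7]), -20.9, 1074, np.float64(0.0448))]
t 19.95 tcp [ 0.6237 -0.1337  0.1987] phi 0.3 tilt [ 0.    -0.002 -1.   ] j7 0.34 F [-0.4  1.2 -0.2] w 0.0727
[0.838, -0.761, 0.197] [-0.001, -0.0, 0.235] rows>= 6 
[0.838, -0.76, 0.673] [-0.001, -0.0, 0.235] rows>= 3
```

Request:
servo_tool --commands '[[[0.84,-0.76,0],[0,0,0.235]],[[0.84,-0.76,0],[0,0,0.235]],[[0.84,-0.76,0],[0,0,0.235]],[[0.84,-0.76,0],[0,0,0.235]],[[0.84,-0.76,0],[0,0,0.235]],[[0.84,-0.76,0],[0,0,0.235]],[[0.84,-0.76,0],[0,0,0.235]],[[0.84,-0.76,0],[0,0,0.235]],[[0.838,-0.76,0.2],[0,0,0.235]],[[0.838,-0.76,0.35],[0,0,0.235]],[[0.838,-0.76,0.5],[0,0,0.235]],[[0.838,-0.76,0.6],[0,0,0.235]],[[0.838,-0.76,0.673],[0,0,0.235]],[[0.838,-0.76,0.673],[0,0,0.235]],[[0.838,-0.76,0.673],[0,0,0.235]],[[0.838,-0.76,0.673],[0,0,0.235]]]' --claw 0

```text
clock: 21.55
tcp_pos: [0.4346, 0.074, 0.0325]
orientation: [2.588, 1.78, 0.002]
contact_force: [0.9, -0.8, -0.8]
grip_width: 0.0856
gripper_force: 0.0
```

Request:
servo_tool --commands '[[[0,0,0],[0,0,0]],[[0,0,0],[0,0,0]],[[0,0,0],[0,0,0]],[[0,0,0],[0,0,0]],[[0,0,0],[0,0,0]],[[0,0,0],[0,0,0]]]' --claw 1 --squeeze 50

```text
clock: 22.15
tcp_pos: [0.4341, 0.0748, 0.0327]
orientation: [2.587, 1.782, 0.002]
contact_force: [-1.7, -0.5, 6.5]
grip_width: 0.061
gripper_force: 53.3
```

Run:
```python
from h import *
st();p,d=snap('top');W=world('top',d);print(rect(sel(W,.56,.69,-.20,-.05,.041,.055)))
plan((.4324,.0749,.15,-20.9),(.625,-.053,.15,.3))
```

```text
t 22.15 tcp [0.4341 0.0748 0.0327] phi -20.9 tilt [ 0.001  0.001 -1.   ] j7 -0.29 F [-1.7 -0.5  6.5] w 0.061
(array([ 624.3, -135.4]), array([61.2, 76.4]), -0.6, 1013, np.float64(0.0448))
[-0.001, -0.006, -0.469] [0.001, -0.001, 0.0] rows>= 3 
[-0.204, 0.896, -0.468] [0.001, -0.001, -0.236] rows>= 5
```

Request:
servo_tool --commands '[[[0,0,-0.2],[0,0,0]],[[0,0,-0.47],[0,0,0]],[[0,0,-0.47],[0,0,0]],[[0,0,-0.47],[0,0,0]],[[-0.1,0.45,-0.47],[0,0,-0.12]],[[-0.204,0.896,-0.47],[0,0,-0.236]],[[-0.204,0.896,-0.47],[0,0,-0.236]],[[-0.204,0.896,-0.47],[0,0,-0.236]],[[-0.204,0.896,-0.47],[0,0,-0.236]],[[-0.204,0.896,-0.47],[0,0,-0.236]],[[-0.204,0.896,-0.47],[0,0,-0.236]],[[-0.204,0.896,-0.47],[0,0,-0.236]],[[-0.204,0.896,-0.47],[0,0,-0.236]]]'

```text
clock: 23.5
tcp_pos: [0.6235, -0.0517, 0.1486]
orientation: [-2.212, -2.228, 0.001]
contact_force: [0.5, -0.2, -2.1]
grip_width: 0.061
gripper_force: 57.3
```

Run:
```python
from h import *
st();plan((.625,-.055,.034,.3),(.625,-.0575,.034,.3))
```

```text
t 23.5 tcp [ 0.6235 -0.0517  0.1486] phi 0.4 tilt [ 0.001 -0.002 -1.   ] j7 0.25 F [ 0.5 -0.2 -2.1] w 0.061
[-0.014, 0.007, 0.459] [-0.001, -0.001, 0.001] rows>= 3 
[-0.024, 0.007, 0.459] [-0.001, -0.001, 0.001] rows>= 1
```

Request:
servo_tool --commands '[[[-0.01,0,0.2],[0,0,0]],[[-0.01,0,0.2],[0,0,0]],[[-0.01,0,0.4],[0,0,0]],[[-0.01,0,0.455],[0,0,0]],[[-0.01,0,0.462],[0,0,0]],[[-0.01,0,0.462],[0,0,0]],[[-0.01,0,0.462],[0,0,0]],[[-0.02,0,0.462],[0,0,0]],[[-0.025,0,0.462],[0,0,0]],[[-0.03,0,0.462],[0,0,0]],[[-0.035,0,0.462],[0,0,0]],[[-0.035,0,0.462],[0,0,0]],[[-0.035,0,0.462],[0,0,0]]]'

```text
clock: 24.8
tcp_pos: [0.625, -0.0607, 0.0339]
orientation: [-2.214, -2.228, -0.002]
contact_force: [-0.7, 4.5, -0.3]
grip_width: 0.061
gripper_force: 58.6
```

Request:
servo_tool --commands '[[[0,0,0],[0,0,0]],[[0,0,0],[0,0,0]],[[0,0,0],[0,0,0]],[[0,0,0],[0,0,0]],[[0,0,-0.2],[0,0,0]],[[0,0,-0.4],[0,0,0]],[[0,0,-0.5],[0,0,0]],[[0,0,-0.5],[0,0,0]],[[0,-0.3,-0.5],[0,0,0]],[[0,-0.6,-0.5],[0,0,0]],[[0,-0.6,-0.5],[0,0,-0.5]],[[0,-0.6,-0.5],[0,0,-0.997]],[[0,-0.6,-0.5],[0,0,-0.997]],[[0,-0.6,-0.5],[0,0,-0.997]],[[0,-0.6,-0.5],[0,0,-0.997]],[[0,-0.6,-0.5],[0,0,-0.997]],[[0,-0.6,-0.5],[0,0,-0.997]],[[0,-0.6,-0.5],[0,0,-0.997]],[[0,-0.6,-0.5],[0,0,-0.997]],[[0,-0.6,-0.5],[0,0,-0.997]]]' --claw 0.15

```text
clock: 26.8
tcp_pos: [0.4741, -0.0628, 0.158]
orientation: [-0.092, -3.139, 0.0]
contact_force: [0.7, -1.0, 0.1]
grip_width: 0.0727
gripper_force: 0.0
```

Run:
```python
from h import *
st();p,d=snap('top','t5.png');W=world('top',d);
for b in((.56,.70,-.19,-.098),(.56,.70,-.094,.02),(.56,.70,-.19,.05)):print(rect(sel(W,*b,.041,.055)))
plan((.57,-.058,.15,90.3),(.57,-.058,.034,90.3))
```

```text
t 26.8 tcp [ 0.4741 -0.0628  0.158 ] phi 86.6 tilt [ 0.001 -0.    -1.   ] j7 1.58 F [ 0.7 -1.   0.1] w 0.0727
(array([ 623.7, -136.6]), array([61.5, 77.4]), 0.4, 1017, np.float64(0.0448))
(array([624. , -58.4]), array([61.7, 71.1]), 0.7, 987, np.float64(0.0446))
(array([624.2, -99. ]), array([ 62.3, 153. ]), -0.0, 2056, np.float64(0.0447))
[-0.382, 0.039, 0.032] [-0.0, -0.001, -0.036] rows>= 2 
[-0.383, 0.039, 0.496] [-0.0, -0.001, -0.036] rows>= 3
```

Request:
servo_tool --commands '[[[0,0,0],[0,0,0]],[[0,0,0],[0,0,0]]]' --claw 0

```text
clock: 27.05
tcp_pos: [0.4744, -0.0628, 0.1584]
orientation: [-0.108, -3.139, 0.0]
contact_force: [0.3, 0.1, 0.7]
grip_width: 0.0855
gripper_force: 0.0
```

Run:
```python
from h import *
st();plan((.56,-.099,.15,90.3),(.56,-.099,.026,90.3),(.6,-.099,.026,90.3),(.612,-.099,.026,90.3))
```

```text
t 27.05 tcp [ 0.4744 -0.0628  0.1584] phi 86.1 tilt [ 0.001 -0.    -1.   ] j7 1.57 F [0.3 0.1 0.7] w 0.0855
[-0.352, -0.121, 0.033] [-0.0, -0.0, -0.047] rows>= 2 
[-0.352, -0.121, 0.529] [-0.0, -0.0, -0.047] rows>= 3 
[-0.512, -0.11, 0.529] [-0.0, -0.0, -0.047] rows>= 1 
[-0.559, -0.106, 0.529] [-0.0, -0.0, -0.047] rows>= 1
```

Request:
servo_tool --commands '[[[-0.352,-0.121,0.033],[0,0,-0.047]],[[-0.352,-0.121,0.033],[0,0,-0.047]],[[-0.352,-0.121,0.033],[0,0,-0.047]],[[-0.352,-0.121,0.033],[0,0,-0.047]],[[-0.352,-0.121,0.2],[0,0,-0.047]],[[-0.352,-0.121,0.35],[0,0,-0.047]],[[-0.352,-0.121,0.529],[0,0,-0.047]],[[-0.352,-0.121,0.529],[0,0,-0.047]],[[-0.352,-0.121,0.529],[0,0,-0.047]],[[-0.352,-0.121,0.529],[0,0,-0.047]]]'

```text
clock: 28.05
tcp_pos: [0.5618, -0.0986, 0.0289]
orientation: [-0.013, 3.138, -0.0]
contact_force: [-0.7, 0.1, 1.0]
grip_width: 0.0854
gripper_force: 0.0
```

Run:
```python
from h import *
st();plan((.585,-.099,.026,90.3),(.60,-.099,.026,90.3),(.61,-.099,.026,90.3))
```

```text
t 28.05 tcp [ 0.5618 -0.0986  0.0289] phi 90.5 tilt [-0.003 -0.    -1.   ] j7 1.77 F [-0.7  0.1  1. ] w 0.0854
[-0.093, -0.002, 0.012] [-0.0, 0.002, 0.002] rows>= 1 
[-0.153, -0.003, 0.012] [-0.0, 0.002, 0.002] rows>= 1 
[-0.193, -0.003, 0.012] [-0.0, 0.002, 0.002] rows>= 1
```

Slow push to x≈0.608.

Request:
servo_tool --commands '[[[-0.02,0,0.01],[0,0,0]],[[-0.04,0,0.01],[0,0,0]],[[-0.06,0,0.01],[0,0,0]],[[-0.08,0,0.01],[0,0,0]],[[-0.1,0,0.01],[0,0,0]],[[-0.12,0,0.01],[0,0,0]],[[-0.14,0,0.01],[0,0,0]],[[-0.155,0,0.01],[0,0,0]],[[-0.17,0,0.01],[0,0,0]],[[-0.18,0,0.01],[0,0,0]],[[-0.185,0,0.01],[0,0,0]],[[-0.185,0,0.01],[0,0,0]]]'

```text
clock: 29.25
tcp_pos: [0.6072, -0.0981, 0.024]
orientation: [-0.014, 3.141, -0.0]
contact_force: [-0.3, 0.9, -0.8]
grip_width: 0.0855
gripper_force: 0.1
```

Run:
```python
from h import *
st();p,d=snap('top');W=world('top',d);
for b in((.56,.70,-.19,-.105),(.56,.70,-.094,.02),(.56,.70,-.19,.05)):print(rect(sel(W,*b,.041,.055)))
```

```text
t 29.25 tcp [ 0.6072 -0.0981  0.024 ] phi 90.5 tilt [-0. -0. -1.] j7 1.76 F [-0.3  0.9 -0.8] w 0.0855
(array([0., 0.]), array([0., 0.]), 0.0, 0, np.float64(nan))
(array([640.8, -41.2]), array([48.5, 84.7]), 79.8, 535, np.float64(0.0447))
(array([640.8, -41.2]), array([48.5, 84.7]), 79.8, 535, np.float64(0.0447))
  return _methods._mean(a, axis=axis, dtype=dtype,
  ret = ret.dtype.type(ret / rcount)
```

Run:
```python
from h import *
p,d=snap('scene','s5.png');q=cv2.resize(p[220:340,220:460],None,fx=3,fy=3);cv2.imwrite('pics/s5c.png',q[...,::-1])
W=world('scene',d)
for b in((.60,.70,-.19,-.105),(.60,.70,-.094,.02)):print(rect(sel(W,*b,.040,.047)))
```

```text
(array([ 645.4, -140.1]), array([69.1, 70.6]), -89.0, 338, np.float64(0.0459))
(array([640.5, -58.1]), array([71.4, 79.5]), -89.8, 347, np.float64(0.0458))
```

View pics/s5c.png

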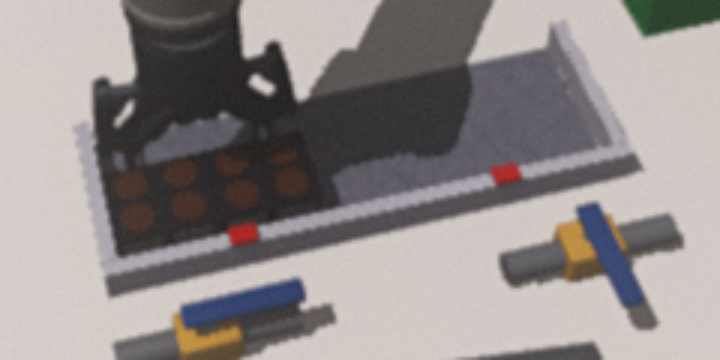

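The crop shows both packs side by side in the right corner, level with each other and nearly at the fence. I'll keep pushing slowly until there is contact.

Request:
servo_tool --commands '[[[-0.008,0,0],[0,0,0]],[[-0.012,0,0],[0,0,0]],[[-0.016,0,0],[0,0,0]],[[-0.02,0,0],[0,0,0]],[[-0.02,0,0],[0,0,0]]]'

```text
clock: 29.85
tcp_pos: [0.6109, -0.0981, 0.0239]
orientation: [0.013, -3.139, -0.001]
contact_force: [-4.6, 0.8, 2.7]
grip_width: 0.0851
gripper_force: 2.5
```

Request:
servo_tool --commands '[[[-0.004,0,0],[0,0,0]],[[-0.008,0,0],[0,0,0]],[[-0.012,0,0],[0,0,0]],[[-0.012,0,0],[0,0,0]]]'

```text
clock: 30.25
tcp_pos: [0.611, -0.0982, 0.0232]
orientation: [0.011, -3.134, -0.001]
contact_force: [-11.7, 0.3, 7.7]
grip_width: 0.0858
gripper_force: 5.9
```

Request:
servo_tool --commands '[[[0.05,0,0],[0,0,0]],[[0.15,0,0],[0,0,0]],[[0.2,0,0],[0,0,0]],[[0.2,0,-0.3],[0,0,0]],[[0.2,0,-0.65],[0,0,0]],[[0.2,0,-0.65],[0,0,0]],[[0.2,0,-0.65],[0,0,0]],[[0.6,-0.2,-0.65],[0,0,0]],[[0.7,-0.6,-0.65],[0,0,0]],[[0.7,-0.6,-0.65],[0,0,0]],[[0.7,-0.6,-0.65],[0,0,0]],[[0.7,-0.6,-0.65],[0,0,0]],[[0.7,-0.6,-0.65],[0,0,0]]]'

```text
clock: 31.55
tcp_pos: [0.4408, -0.2509, 0.1866]
orientation: [-0.009, 3.141, -0.001]
contact_force: [0.1, 1.2, -0.5]
grip_width: 0.0857
gripper_force: 0.0
```

Run:
```python
from h import *
st();p,d=snap('top','t6.png');W=world('top',d);
for b in((.56,.70,-.19,-.105),(.56,.70,-.094,.02),(.56,.70,-.19,.05)):
    P=sel(W,*b,.041,.055);print(rect(P),P.min(0).round(4),P.max(0).round(4))
P=sel(W,.56,.70,-.19,.05,.041,.055)
for y in(-.165,-.135,-.11,-.08,-.06,-.035):
    q=P[abs(P[:,1]-y)<.008];print(y,q[:,0].min().round(4),q[:,0].max().round(4))
print('packs seen',[(np.round(e['uv']),round(e['confidence'],2)) for e in r.boxes_of('top','pack_a')])
cv2.imwrite('pics/t6c.png',cv2.resize(p[180:380,60:460],None,fx=2,fy=2)[...,::-1])
```

```text
t 31.55 tcp [ 0.4408 -0.2509  0.1866] phi 90.3 tilt [-0.001 -0.    -1.   ] j7 2.07 F [ 0.1  1.2 -0.5] w 0.0857
(array([ 653. , -139.5]), array([61.8, 68.2]), 0.6, 948, np.float64(0.0448)) [ 0.6217 -0.1734  0.041 ] [ 0.6841 -0.1052  0.0524]
(array([652.2, -58. ]), array([61.7, 71.5]), -0.1, 957, np.float64(0.0448)) [ 0.6213 -0.0937  0.041 ] [ 0.6831 -0.0223  0.0528]
(array([652.5, -98. ]), array([ 62.3, 151.1]), 0.4, 2044, np.float64(0.0448)) [ 0.6213 -0.1734  0.041 ] [ 0.6841 -0.0223  0.0528]
-0.165 0.6223 0.6841
-0.135 0.622 0.6836
-0.11 0.6217 0.6832
-0.08 0.6216 0.6828
-0.06 0.6225 0.6824
-0.035 0.6223 0.6819
packs seen [(array([343., 238.]), 0.96), (array([376., 235.]), 0.57), (array([372., 193.]), 0.49)]
```

View pics/t6c.png

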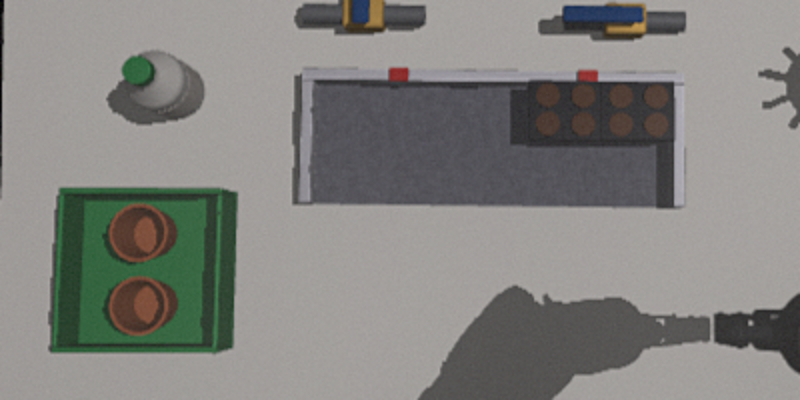

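The row is flush and tight in the right corner, and both pots stand in the crate. Next is the lever.

Request:
servo_tool --commands '[[[0.24,-0.1,0],[0,0,0]],[[0.24,-0.446,0],[0,0,0]],[[0.24,-0.446,0],[0,0,0]],[[0.24,-0.446,0],[0,0,0]],[[0.24,-0.446,0],[0,0,0]],[[0.24,-0.446,0],[0,0,0]],[[0.24,-0.446,0.2],[0,0,0]],[[0.24,-0.446,0.4],[0,0,0]],[[0.24,-0.446,0.4],[0,0,0]],[[0.24,-0.446,0.4],[0,0,0]],[[0.24,-0.446,0.4],[0,0,0]]]' --claw 1

```text
clock: 32.75
tcp_pos: [0.3838, -0.3622, 0.0889]
orientation: [-0.015, 3.138, -0.003]
contact_force: [0.5, 0.5, 0.1]
grip_width: 0.0002
gripper_force: 0.0
```

Run:
```python
from h import *
st();plan((.475,-.363,.085,90),(.49,-.363,.085,90))
```

```text
t 32.75 tcp [ 0.3838 -0.3622  0.0889] phi 90.6 tilt [-0.003 -0.002 -1.   ] j7 2.41 F [0.5 0.5 0.1] w 0.0002
[-0.365, -0.007, 0.017] [-0.001, 0.002, 0.006] rows>= 2 
[-0.425, -0.008, 0.017] [-0.001, 0.002, 0.006] rows>= 1
```

Request:
servo_tool --commands '[[[-0.03,0,0.01],[0,0,0]],[[-0.06,0,0.01],[0,0,0]],[[-0.09,0,0.01],[0,0,0]],[[-0.12,0,0.01],[0,0,0]],[[-0.15,0,0.01],[0,0,0]],[[-0.18,0,0.01],[0,0,0]],[[-0.21,0,0.01],[0,0,0]],[[-0.24,0,0.01],[0,0,0]],[[-0.27,0,0.01],[0,0,0]],[[-0.3,0,0.01],[0,0,0]],[[-0.33,0,0.01],[0,0,0]],[[-0.35,0,0.01],[0,0,0]],[[-0.35,0,0.01],[0,0,0]]]'

```text
clock: 34.05
tcp_pos: [0.4683, -0.3607, 0.0836]
orientation: [0.013, -3.138, -0.002]
contact_force: [-5.1, 1.2, 2.3]
grip_width: 0.0
gripper_force: 2.7
```

Request:
servo_tool --commands '[[[-0.01,0,0],[0,0,0]],[[-0.02,0,0],[0,0,0]],[[-0.03,0,0],[0,0,0]],[[-0.03,0,0],[0,0,0]]]'

```text
clock: 34.45
tcp_pos: [0.4693, -0.3609, 0.0831]
orientation: [0.008, -3.128, -0.007]
contact_force: [-19.4, 1.6, 13.2]
grip_width: -0.0004
gripper_force: 12.0
```

Request:
servo_tool --commands '[[[-0.01,0,0],[0,0,0]],[[-0.02,0,0],[0,0,0]],[[-0.03,0,0],[0,0,0]],[[-0.03,0,0],[0,0,0]]]'

```text
clock: 34.85
tcp_pos: [0.4702, -0.361, 0.0827]
orientation: [0.003, -3.118, -0.013]
contact_force: [-36.2, 5.1, 26.6]
grip_width: 0.0001
gripper_force: 22.2
```

Run:
```python
from h import *
st();p,d=snap('scene','s7.png');W=world('scene',d);cv2.imwrite('pics/s7c.png',cv2.resize(p[140:300,60:280],None,fx=3,fy=3)[...,::-1])
m=(p[...,0]>130)&(p[...,1]<60)&(p[...,2]<60)
P=W[m];P=P[(abs(P[:,1]+.363)<.05)&(P[:,2]>.05)];print(len(P),np.median(P,0))
```

```text
t 34.85 tcp [ 0.4702 -0.361   0.0827] phi 90.1 tilt [ 0.024  0.008 -1.   ] j7 2.31 F [-36.2   5.1  26.6] w 0.0001
49 [ 0.5017977  -0.364157    0.10544275]
```

View pics/s7c.png

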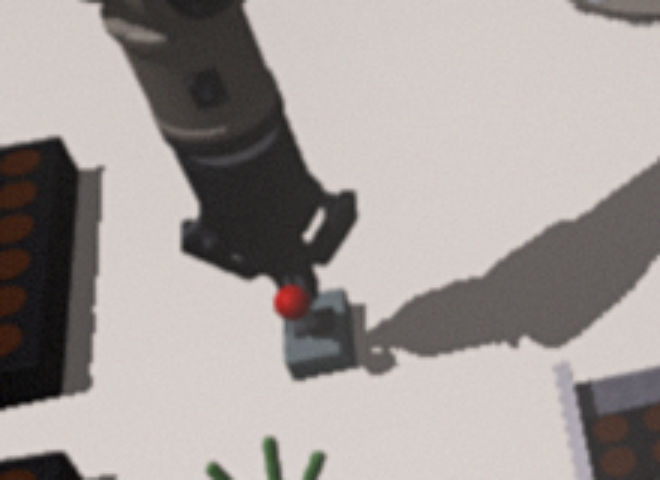

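The ball is now leaning away at x≈0.50 (it was at 0.42), and the lever is at its stop. I'll back off, rise and check.

Request:
servo_tool --commands '[[[0.1,0,0],[0,0,0]],[[0.2,0,0],[0,0,0]],[[0.26,0,0],[0,0,0]],[[0.26,0,0],[0,0,0]],[[0.26,0,-0.3],[0,0,0]],[[0.26,0,-0.6],[0,0,0]],[[0.26,0,-0.6],[0,0,0]],[[0.26,0,-0.6],[0,0,0]],[[0.26,0,-0.6],[0,0,0]],[[0.26,0,-0.6],[0,0,0]]]'

```text
clock: 35.9
tcp_pos: [0.4202, -0.3606, 0.2332]
orientation: [0.016, -3.141, -0.001]
contact_force: [-0.2, 0.4, -0.4]
grip_width: 0.0001
gripper_force: 0.0
```

Run:
```python
from h import *
st();p,d=snap('top','t8.png');W=world('top',d)
b=sel(W,.38,.56,-.45,-.30,.085,.12);print('ball',len(b),np.median(b,0))
P=sel(W,.56,.70,-.19,.05,.041,.055);print(rect(P))
for y in(-.165,-.11,-.08,-.035):
    q=P[abs(P[:,1]-y)<.008];print(y,q[:,0].min().round(4),q[:,0].max().round(4))
for bx in((.41,.478,.3,.44),(.487,.55,.3,.44)):print('pot',rect(sel(W,*bx,.05,.068)))
print('bottle',rect(sel(W,.6,.75,.25,.45,.03,.2)))
```

```text
t 35.9 tcp [ 0.4202 -0.3606  0.2332] phi 90.6 tilt [ 0.001  0.001 -1.   ] j7 2.29 F [-0.2  0.4 -0.4] w 0.0001
ball 143 [ 0.49754366 -0.36069158  0.10149694]
(array([652.8, -97.9]), array([ 62.2, 151. ]), 0.0, 2027, np.float64(0.0448))
-0.165 0.6223 0.684
-0.11 0.6219 0.6832
-0.08 0.6229 0.6829
-0.035 0.6222 0.6819
pot (array([444.6, 366.5]), array([57.9, 58.1]), 15.6, 255, np.float64(0.0594))
pot (array([518. , 370.6]), array([58. , 58.6]), -45.9, 256, np.float64(0.0589))
bottle (array([668.5, 351.1]), array([53.8, 60.5]), 63.7, 958, np.float64(0.096))
```

View pics/t8.png

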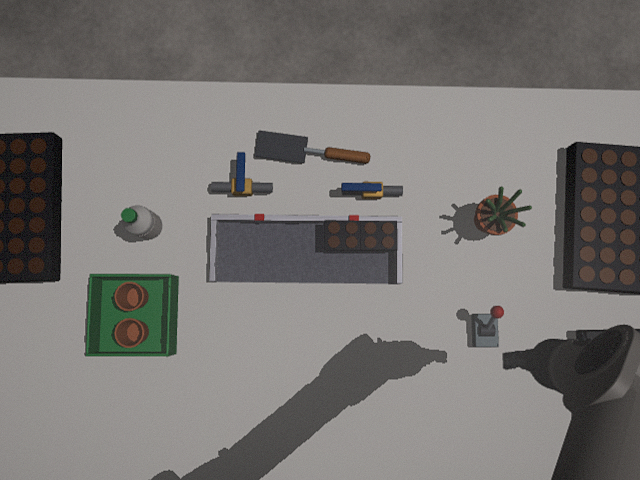

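The row, pots, lever (about 1.0 rad) and bystanders all check out in this view, and the arm is clear of everything. Handing in.

```bash
python3 -c "
from bench import r
print(r.hand_in())"
```

```text
the job is handed in; nothing more can be done
None
```

Job handed in, no verdict returned: both pots are in the crate, both packs (only two on the bench) stand flush in the corner at the open right-hand tap, the red lever is fully over (about 1.0 rad), and the aloe and bottle were left alone.

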